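# Release the latched stirrer key on the paint bench

### The job

One of the four identical keys on the mixing bench's console has been left latched down. Feel for it with light taps of closed fingertips, giving the three free keys no more than a light tap, then press the latched key until it releases (the white flag in the console's left window drops) and let it come up. Nothing is to be picked up, and the things standing around stay where they are.

Things in the scene. Friction and masses are not known exactly. Their poses are not given: they have to be found in the camera images.
- console: low grey steel box bolted to the bench, 150 (x) x 320 (y) x 50 mm high; origin in the centre of its underside, z up, y along the row of keys. Key centres: x = -20 mm, y = -87, -29, 29, 87 mm. Two clear windows 18 x 42 mm, reaching 26 mm above the console top, stand at x = 52 mm, y = 60 and -60 mm.
- key_a: one of four identical grey push keys in a row on the console (letters a-d say nothing of place or state). Frame of its fixed black collar, 46 x 46 x 6 mm high, which does NOT show whether the key is down: origin in the centre of the collar's underside, on the console top; z up, y along the row. Flat cap 34 x 34 mm, its top 20 mm above the origin when free, 17 mm when latched.
- key_b: one of four identical grey push keys in a row on the console (letters a-d say nothing of place or state). Frame of its fixed black collar, 46 x 46 x 6 mm high, which does NOT show whether the key is down: origin in the centre of the collar's underside, on the console top; z up, y along the row. Flat cap 34 x 34 mm, its top 20 mm above the origin when free, 17 mm when latched.
- key_c: one of four identical grey push keys in a row on the console (letters a-d say nothing of place or state). Frame of its fixed black collar, 46 x 46 x 6 mm high, which does NOT show whether the key is down: origin in the centre of the collar's underside, on the console top; z up, y along the row. Flat cap 34 x 34 mm, its top 20 mm above the origin when free, 17 mm when latched.
- key_d: one of four identical grey push keys in a row on the console (letters a-d say nothing of place or state). Frame of its fixed black collar, 46 x 46 x 6 mm high, which does NOT show whether the key is down: origin in the centre of the collar's underside, on the console top; z up, y along the row. Flat cap 34 x 34 mm, its top 20 mm above the origin when free, 17 mm when latched.
- free_level (a point): middle of the row of keys, at the height of a free key's cap top (70 mm above the bench). A free key goes straight down up to 8 mm on a spring (starts to give at 1.5 N, 0.9 N more per mm) and comes back up. Only a light tap is allowed on it: more than 5 mm down (6 N) counts as pressed.
- latched_level (a point): middle of the row, at the height of the latched key's cap top, 3 mm lower than the free ones. Exactly one key is latched: hard to a light tap (gives nothing below about 4 N). Pushed about 3 mm further (about 6.5 N; its stop is 5 mm further) its catch lets go, and on being let go it rises to the free height.
- start_top (a point): top edge of the dark steel start flag behind the right-hand (-y) clear window, 57 mm above the bench at rest. It rises as far as a free key is down; the latched key does not move it. Over 5 mm means a free key has been pressed. It cannot be reached.
- flag (a joint): white flag behind the left-hand (+y) clear window on the console: 0 = up (a key is latched), 0.012 m = dropped (the latched key has released). It cannot be reached; it drops when the latched key's catch lets go.
- tin: closed aluminium can with paper label, diameter 64, 85 mm high, 0.4 kg; origin in the centre of its underside. Bystander, loose: leave it where it is.
- cup: open white plastic cup, rim diameter 64, 70 mm high, 50 g; origin in the centre of its underside. Bystander, loose: leave it where it is.
- spatula: spatula about 200 mm long lying flat in front of the console, its x axis along its length, low (under 35 mm); origin under its middle. Bystander, loose: leave it where it is.
- jar: small closed amber glass jar, diameter 50, 60 mm high, beyond the console; origin in the centre of its underside. Bystander, loose: leave it where it is.

How it is judged:
By the outcome, as a careful person would: the job done as asked, in the order asked, and still so for the second after the job is handed in, with the robot touching nothing.
It also fails if it takes over 51 s, if anything falls off the work surface, if the arm or the gripper's body presses on something with over 40 N, if the wrist force passes 120 N, or if a joint passes its speed limit or range.

### The arm

A 6-joint arm with a two-finger parallel gripper is mounted at the origin on the work surface. World frame = base frame: x ahead of the robot, y to its left, z up, the work surface at z = 0. Lengths are in m, angles in rad, forces in N, time in s.
With the tool pointing down it reaches from about 0.35 to 0.725 m from the base axis. Payload 6 kg.
Tool frame: the origin (TCP) lies midway between the tips of the shut fingers; the grasp point (between the pads) lies 19 mm behind it; z points along the fingers, y is the direction in which the jaws open and shut (so a half turn about z gives the same grasp; the last joint's range is limited). The gripper opens to 85 mm and grips with 20 to 120 N. Pads are 22 mm wide; open, the fingers measure 114 mm over their backs; the gripper's body (76 mm by 85 mm) begins 54 mm behind the grasp point. The pads swing forward as they close: fully open they stand 13 mm farther back than shut.
Start: joints at [-0.805, 0.04, 0.085, 0, -1.615, -0.334], TCP at [0.251, -0.545, 0.231] pointing down, gripper open.
Joint ranges: [-2.56, 2.56], [-1.29, 2.01], [-1.08, 1.49], [-3.29, 1.98], [-2.81, -0.18], [-2.99, 2.99]. Speed limits (rad/s): [2.57, 2.57, 3.01, 3.14, 3.14, 3.14].

### API

Orientations are given as a 3x3 rotation matrix whose columns are the frame's x, y, z axes.
In Python, from cell import monitor, grab_frame, calibration, ctrl gives the robot as it stands. The module is installed in compiled form; this text tells all that it offers.
- The arm moves only by the tool servo_tool, never from a script. Its argument "increments" is one flat list of numbers, 7 for each row, row after row: the shift along the tool's x, y, z in mm, then the turn, a rotation vector about the tool's x, y, z in rad, then the gripper command: -1 is shut, 1 is fully open, values between are in proportion. In form: [dx, dy, dz, wx, wy, wz, claw, dx, dy, dz, wx, wy, wz, claw, ...]. A call has exactly 8 rows; each row shifts and turns the commanded pose from where the row before left it, along the tool's axes as they then stand; what a row does not reach is not made up. A row lasts 1/12 s, in which the tool goes at most 41.7 mm and 7.16 degrees, less where a joint would pass 70% of its speed; a pose out of reach is approached as far as the arm can. A call with a gripper value outside its range is refused whole. The fingers move at their own pace and stop on an object; the grip force is fixed at half the most. Time passes only in rows, so rows that do not move let the fingers close, or fill a call up. It gives the time, the measured TCP pose, the force and the opening at its end, in the units of the state.
- monitor.observe(): the state, without advancing time (a new reading comes with each control period).
- grab_frame(name): name is "scene" or "side" or "wrist"; returns (picture, depth): 420x560x3 uint8, red, green, blue; 420x560 float32, m along the optical axis (not along the pixel's ray), 0 where there is no reading.
- calibration(name): a dict with "K" (3x3 intrinsics, pixels), "dist_coeffs" ([k1, k2, p1, p2, k3] as OpenCV has them; the pictures are not rectified), "xyz" and "orientation" of the camera in the world; the wrist camera has in their place "tool_from_camera" (4x4, takes a point from camera to tool coordinates, whose origin is the TCP and whose axes are the flange's). Camera axes: x right, y down, z forward; pixel columns grow to the right and rows downward; lengths in m; the calibration is good to about 2 mm. A picture is of the moment at which its call begins: read the wrist's pose just before it. calibration takes no time and is no camera call.
- ctrl.finish_job(): hands the job in, once; it reports no verdict.
The state is a dict: "time_s": time; "q": joint angles; "qvel": joint speeds; "effort": joint torques, N m; "tcp_pos": TCP position; "ee_rot": TCP orientation; "force": force on the tool from outside, world axes, zero at the start; "ft_torque": the same for the moment, N m; "grip_width": finger opening in m.
Only numpy, scipy, OpenCV 4.12 (cv2) and the standard library are available. Lean on these libraries where they do the work, as an engineer would, in place of code of your own. Each camera call takes 0.05 s, during which the arm holds its last target. There are 200 camera calls.

## Working session

There is one attempt and no reset: what is moved stays moved. The work goes in short steps, Python scripts to look and compute and a tool call to move; the robot and the scene stay as the last step left them, time stands still between calls to the robot, and variables do not carry over. Pictures are saved under pics/ and viewed, about 8 in all and at most 12, crops included, and the job is handed in when it is done.

Besides the shell and the picture viewer there is one more tool, called after ">>>" by a JSON object that holds its "method" and its "body", one argument or row to a line. servo_tool: Moves the arm, as the interface text tells. Its arguments: {"type":"object","properties":{"increments":{"type":"array","items":{"type":"number"}}},"required":["increments"]}

```bash
mkdir -p pics
cat > h.py <<'E'
import numpy as np, cv2
from cell import monitor, grab_frame, calibration, ctrl
def save(n,im): cv2.imwrite('pics/'+n,im[:,:,::-1])
def pts(name,depth,st=None):
    c=calibration(name); h,w=depth.shape
    u,v=np.meshgrid(np.arange(w),np.arange(h))
    p=cv2.undistortPoints(np.stack([u,v],-1).reshape(-1,1,2).astype(float),c['K'],np.array(c['dist_coeffs'])).reshape(h,w,2)
    P=np.dstack([p,np.ones((h,w))])*depth[...,None]
    if 'xyz' in c: return P@np.array(c['orientation']).T+np.array(c['xyz'])
    T=np.array(c['tool_from_camera']); P=P@T[:3,:3].T+T[:3,3]
    return P@np.array(st['ee_rot']).T+np.array(st['tcp_pos'])
E
python3 - <<'E'
from h import *
s=monitor.observe(); print(s)
for n in('scene','side'):
    im,d=grab_frame(n); save(n+'0.png',im); np.savez('pics/'+n+'0.npz',im=im,d=d)
    c=calibration(n); print(n,c['xyz'],c['orientation'])
a=cv2.imread('pics/scene0.png');b=cv2.imread('pics/side0.png')
cv2.imwrite('pics/both.png',cv2.resize(np.vstack([a,b]),None,fx=.7,fy=.7))
E
```

```text
{'time_s': 0.0, 'q': array([-8.05295483e-01,  4.08334140e-02,  8.37954688e-02, -4.75899102e-04,
       -1.61553173e+00, -3.33691298e-01]), 'qvel': array([ 0.00264042, -0.00064331, -0.0004073 ,  0.00111775,  0.00172742,
       -0.00066944]), 'effort': array([ 1.05532832e-03, -3.68194020e+01,  3.47416377e+01,  6.93206191e+00,
       -5.30770310e-03, -7.44731977e-06]), 'tcp_pos': array([ 0.25103501, -0.54458249,  0.2302558 ]), 'ee_rot': array([[-9.08201126e-01, -4.18533068e-01, -8.85954106e-04],
       [-4.18533985e-01,  9.08199712e-01,  1.60806773e-03],
       [ 1.31593744e-04,  1.83125082e-03, -9.99998315e-01]]), 'force': array([-0.27894499,  0.24716486,  0.11221393]), 'ft_torque': array([-0.00621928, -0.00462645,  0.03985915]), 'grip_width': 0.08552770120487843}
scene [ 1.23465529 -0.07492931  0.59829208] [[ 0.11535515  0.59354613 -0.79648991]
 [ 0.99331528 -0.06550874  0.09504398]
 [ 0.00423593 -0.80212941 -0.59713521]]
side [0.10896339 0.5174583  0.87543923] [[-0.71214974 -0.53756806  0.45151227]
 [-0.7020217   0.54795256 -0.45487749]
 [-0.00287969 -0.6409123  -0.76760871]]
```

View pics/scene0.png

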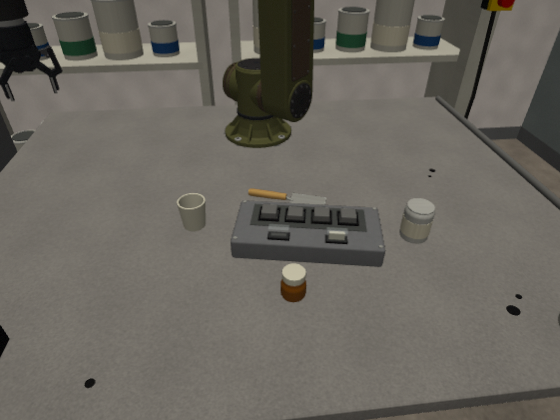

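View pics/side0.png

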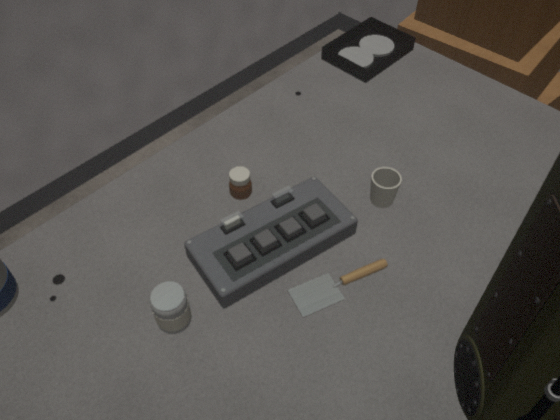

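Both views show the console, with the keys nearest the robot. In scene the keys run from (269,211) to (347,215), and the windows are at (279,233) and (337,236), the latter holding the white flag. The cup is at (193,212), the tin at (417,220), the jar at (293,283) and the spatula at (287,196).

Run:
```python
from h import *
boxes={'scene':(225,195,390,265),'side':(180,170,362,302)}
for n,(x0,y0,x1,y1) in boxes.items():
    f=np.load(f'pics/{n}0.npz'); P=pts(n,f['d'])[y0:y1,x0:x1]; z=P[...,2]; ok=f['d'][y0:y1,x0:x1]>0
    m=ok&(z>.04)&(z<.058)
    r=cv2.minAreaRect((P[m][:,:2]*1000).astype(np.float32)); print(n,'top',r,np.median(z[m]))
    hi=(ok&(z>.0605)&(z<.1)).astype(np.uint8)
    k,l,st,_=cv2.connectedComponentsWithStats(hi)
    for i in range(1,k):
        if st[i,4]>15:
            q=P[l==i]; print(st[i,4],st[i,:2]+[x0,y0],np.median(q,0).round(4),((q.min(0)+q.max(0))/2).round(4))
    allp=pts(n,f['d'])
    for nm,(u,v) in ({'cup':(193,200),'tin':(419,207),'jar':(293,271),'spat':(287,196)} if n=='scene' else {'cup':(386,176),'tin':(169,295),'jar':(239,174),'spat':(335,285)}).items(): print(nm,allp[v,u].round(3))
```

```text
scene top ((593.3720703125, 61.057891845703125), (319.7364501953125, 216.8575439453125), 78.7313232421875) 0.04860866209408121
172 [261 204] [ 0.5297 -0.0136  0.0679] [ 0.5261 -0.0134  0.0656]
162 [287 206] [0.5399 0.0427 0.065 ] [0.5373 0.0431 0.0642]
171 [314 206] [0.5537 0.099  0.0681] [0.5484 0.1007 0.0658]
183 [340 208] [0.5647 0.1554 0.0679] [0.5604 0.1565 0.0655]
221 [268 224] [ 0.6054 -0.0019  0.073 ] [ 0.6013 -0.0011  0.0684]
225 [326 227] [0.6294 0.1151 0.0732] [0.6242 0.1156 0.0687]
cup [ 0.45  -0.185  0.05 ]
tin [0.578 0.309 0.083]
jar [0.714 0.014 0.059]
spat [ 0.385  0.047 -0.002]
side top ((616.443115234375, 87.1075439453125), (372.3784484863281, 253.9866485595703), 78.45950317382812) 0.049326944606789325
238 [271 186] [0.5972 0.0048 0.0738] [0.6003 0.0019 0.0698]
267 [303 204] [ 0.522  -0.0076  0.0685] [ 0.5237 -0.0097  0.0667]
261 [220 211] [0.6208 0.1207 0.0737] [0.6238 0.1193 0.0695]
253 [279 217] [0.5342 0.0483 0.0657] [0.535  0.0462 0.0655]
290 [254 229] [0.5451 0.1052 0.0684] [0.5468 0.1041 0.0672]
304 [228 243] [0.5564 0.1613 0.0684] [0.5582 0.1604 0.0667]
80 [180 286] [0.5542 0.2955 0.0829] [0.5577 0.2972 0.0757]
cup [ 0.489 -0.205  0.05 ]
tin [0.57  0.313 0.082]
jar [0.714 0.016 0.057]
spat [0.406 0.056 0.005]
```

>>> {"method": "servo_tool", "body": {
  "increments": [-29.6,23.1,0,0,0,0,-1,-29.6,23.1,0,0,0,0,-1,-29.6,23.1,0,0,0,0,-1,-29.6,23.1,0,0,0,0,-1,-29.6,23.1,0,0,0,0,-1,-29.6,23.1,0,0,0,0,-1,-29.6,23.1,0,0,0,0,-1,-29.6,23.1,0,0,0,0,-1]
}}

```text
time_s: 0.77
tcp_pos: [0.3891, -0.2762, 0.231]
ee_rot: [[-0.908, -0.418, -0.0], [-0.418, 0.908, 0.0], [-0.0, 0.0, -1.0]]
force: [0.5, -0.0, 0.2]
grip_width: 0.0001
```

>>> {"method": "servo_tool", "body": {
  "increments": [-29.6,23.1,0,0,0,0,-1,-29.6,23.1,0,0,0,0,-1,-29.6,23.1,0,0,0,0,-1,-29.6,23.1,0,0,0,0,-1,-29.6,23.1,0,0,0,0,-1,-29.6,23.1,0,0,0,0,-1,-29.6,23.1,0,0,0,0,-1,-29.6,23.1,0,0,0,0,-1]
}}

```text
time_s: 1.43
tcp_pos: [0.5269, -0.009, 0.2311]
ee_rot: [[-0.908, -0.419, -0.0], [-0.419, 0.908, 0.0], [0.0, 0.0, -1.0]]
force: [0.9, -0.7, -0.2]
grip_width: 0.0003
```

>>> {"method": "servo_tool", "body": {
  "increments": [0,0,0,0,0,0.105,-1,0,0,0,0,0,0.105,-1,0,0,0,0,0,0.105,-1,0,0,0,0,0,0.105,-1,0,0,0,0,0,0.105,-1,0,0,0,0,0,0.105,-1,0,0,0,0,0,0,-1,0,0,0,0,0,0,-1]
}}

```text
time_s: 2.1
tcp_pos: [0.5264, -0.011, 0.2309]
ee_rot: [[-0.981, 0.194, -0.001], [0.194, 0.981, 0.0], [0.001, -0.0, -1.0]]
force: [0.2, 0.1, -0.1]
grip_width: -0.0003
```

Run:
```python
from h import *
s=monitor.observe(); print(s['tcp_pos'],s['ee_rot'].round(4),s['force'],s['q'].round(2),s['time_s'])
im,d=grab_frame('wrist'); save('w1.png',im); np.savez('pics/w1.npz',im=im,d=d)
P=pts('wrist',d,s); z=P[...,2]
hi=((d>0)&(z>.0605)&(z<.08)).astype(np.uint8)
k,l,st,_=cv2.connectedComponentsWithStats(hi)
for i in range(1,k):
    if st[i,4]>100:
        q=P[l==i]; r=cv2.minAreaRect((q[:,:2]*1000).astype(np.float32)); print(st[i],np.median(q,0).round(4),np.round(r[0],1),np.round(r[1],1),round(r[2],1))
```

```text
[ 0.52642505 -0.01099285  0.23093757] [[-9.810e-01  1.939e-01 -7.000e-04]
 [ 1.939e-01  9.810e-01  0.000e+00]
 [ 7.000e-04 -1.000e-04 -1.000e+00]] [ 0.19921322  0.06043519 -0.11932415] [ 0.36 -0.16 -0.1  -0.   -1.62 -2.13] 2.1
[  67  149   66   64 1387] [ 0.4765 -0.1948  0.0699] [ 476.7 -186.3] [63.1 62.9] 79.0
[ 264  175   35   36 1218] [ 0.5226 -0.0121  0.0712] [524.2 -12.2] [33.3 34.4] 78.5
[ 322  175   35   35 1153] [0.5342 0.0435 0.0683] [535.1  43.9] [33.4 33.5] 79.1
[ 378  176   39   35 1253] [0.545  0.0987 0.0711] [546.3 100.3] [34.  33.3] 79.0
[ 434  176   40   36 1274] [0.5566 0.1544 0.071 ] [558.5 156.9] [34.6 35.1] 77.9
[287 250  42  24 554] [0.5952 0.0085 0.077 ] [5.999e+02 1.000e-01] [41.2 18.9] 78.1
[398 250  47  23 986] [0.62   0.1148 0.077 ] [623.4 116.7] [43.5 19.3] 79.3
```

View pics/w1.png

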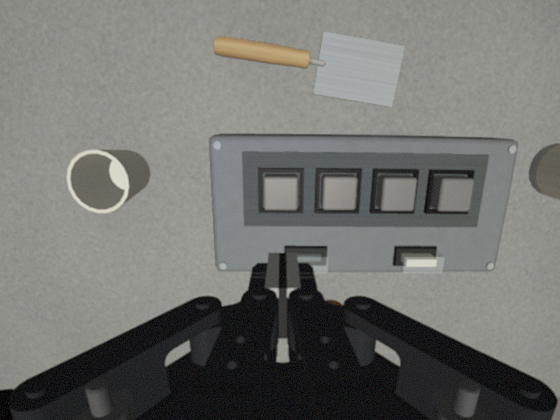

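The wrist view shows the caps at (280,192), (340,192), (398,192) and (455,192), and the white flag is up at (421,261). Depth puts the second key from the right (-y) about 3 mm low. I'll confirm that by feel, tapping key 1 first.

>>> {"method": "servo_tool", "body": {
  "increments": [0,0,38,0,0,0,-1,0,0,38,0,0,0,-1,0,0,38,0,0,0,-1,0,0,30,0,0,0,-1,0,0,8,0,0,0,-1,0,0,3,0,0,0,-1,0,0,0,0,0,0,-1,0,0,0,0,0,0,-1]
}}

```text
time_s: 2.82
tcp_pos: [0.5279, -0.0109, 0.0789]
ee_rot: [[-0.981, 0.196, 0.003], [0.196, 0.981, 0.0], [-0.003, 0.001, -1.0]]
force: [0.1, 0.7, 0.4]
grip_width: -0.0002
```

>>> {"method": "servo_tool", "body": {
  "increments": [0,0,1,0,0,0,-1,0,0,1,0,0,0,-1,0,0,1,0,0,0,-1,0,0,1,0,0,0,-1,0,0,1,0,0,0,-1,0,0,0,0,0,0,-1,0,0,0,0,0,0,-1,0,0,0,0,0,0,-1]
}}

```text
time_s: 3.48
tcp_pos: [0.5265, -0.011, 0.0713]
ee_rot: [[-0.98, 0.197, -0.0], [0.197, 0.98, -0.0], [0.0, -0.0, -1.0]]
force: [-0.9, -0.2, 0.4]
grip_width: -0.0002
```

>>> {"method": "servo_tool", "body": {
  "increments": [0,0,1,0,0,0,-1,0,0,1,0,0,0,-1,0,0,0,0,0,0,-1,0,0,0,0,0,0,-1,0,0,0,0,0,0,-1,0,0,0,0,0,0,-1,0,0,0,0,0,0,-1,0,0,0,0,0,0,-1]
}}

```text
time_s: 4.15
tcp_pos: [0.5267, -0.011, 0.0695]
ee_rot: [[-0.98, 0.197, 0.0], [0.197, 0.98, 0.0], [-0.0, 0.0, -1.0]]
force: [-0.6, -0.3, 2.0]
grip_width: 0.0001
```

>>> {"method": "servo_tool", "body": {
  "increments": [0,0,1,0,0,0,-1,0,0,0,0,0,0,-1,0,0,0,0,0,0,-1,0,0,0,0,0,0,-1,0,0,0,0,0,0,-1,0,0,0,0,0,0,-1,0,0,0,0,0,0,-1,0,0,0,0,0,0,-1]
}}

```text
time_s: 4.82
tcp_pos: [0.5266, -0.011, 0.0684]
ee_rot: [[-0.98, 0.197, 0.0], [0.197, 0.98, 0.0], [-0.0, 0.0, -1.0]]
force: [0.8, 0.0, 3.4]
grip_width: 0.0001
```

Key 1 gives softly (contact at about 0.070, 3.4 N at 0.0684), so it is free. Next is key 2.

>>> {"method": "servo_tool", "body": {
  "increments": [0,0,-12,0,0,0,-1,2,28,0,0,0,0,-1,0,28,0,0,0,0,-1,0,0,0,0,0,0,-1,0,0,5,0,0,0,-1,0,0,4,0,0,0,-1,0,0,0,0,0,0,-1,0,0,0,0,0,0,-1]
}}

```text
time_s: 5.48
tcp_pos: [0.5351, 0.0435, 0.0707]
ee_rot: [[-0.98, 0.198, -0.001], [0.198, 0.98, -0.0], [0.001, -0.001, -1.0]]
force: [-0.2, 0.9, 0.5]
grip_width: -0.0001
```

>>> {"method": "servo_tool", "body": {
  "increments": [0,0,1,0,0,0,-1,0,0,1,0,0,0,-1,0,0,1,0,0,0,-1,0,0,0,0,0,0,-1,0,0,0,0,0,0,-1,0,0,0,0,0,0,-1,0,0,0,0,0,0,-1,0,0,0,0,0,0,-1]
}}

```text
time_s: 6.15
tcp_pos: [0.5357, 0.0443, 0.0684]
ee_rot: [[-0.98, 0.197, 0.0], [0.197, 0.98, 0.0], [-0.0, 0.0, -1.0]]
force: [-0.3, 0.7, 0.1]
grip_width: 0.0002
```

>>> {"method": "servo_tool", "body": {
  "increments": [0,0,1,0,0,0,-1,0,0,0.5,0,0,0,-1,0,0,0,0,0,0,-1,0,0,0,0,0,0,-1,0,0,0,0,0,0,-1,0,0,0,0,0,0,-1,0,0,0,0,0,0,-1,0,0,0,0,0,0,-1]
}}

```text
time_s: 6.82
tcp_pos: [0.5357, 0.0443, 0.0671]
ee_rot: [[-0.98, 0.197, 0.0], [0.197, 0.98, 0.0], [-0.0, 0.0, -1.0]]
force: [-1.5, -0.5, 4.4]
grip_width: 0.0001
```

>>> {"method": "servo_tool", "body": {
  "increments": [0,0,0.3,0,0,0,-1,0,0,0,0,0,0,-1,0,0,0,0,0,0,-1,0,0,0,0,0,0,-1,0,0,0,0,0,0,-1,0,0,0,0,0,0,-1,0,0,0,0,0,0,-1,0,0,0,0,0,0,-1]
}}

```text
time_s: 7.48
tcp_pos: [0.5358, 0.0443, 0.0668]
ee_rot: [[-0.98, 0.197, 0.0], [0.197, 0.98, 0.0], [-0.0, 0.0, -1.0]]
force: [-1.4, 1.1, 4.1]
grip_width: 0.0001
```

Key 2 sits 3 mm low and is hard: 4.4 N with almost no give. It is the latched one, so I press it about 3.5 mm and check the flag.

>>> {"method": "servo_tool", "body": {
  "increments": [0,0,0.7,0,0,0,-1,0,0,0.7,0,0,0,-1,0,0,0.7,0,0,0,-1,0,0,0.7,0,0,0,-1,0,0,0.6,0,0,0,-1,0,0,0,0,0,0,-1,0,0,0,0,0,0,-1,0,0,0,0,0,0,-1]
}}

```text
time_s: 8.15
tcp_pos: [0.5358, 0.0443, 0.0638]
ee_rot: [[-0.98, 0.197, 0.001], [0.197, 0.98, 0.0], [-0.001, 0.0, -1.0]]
force: [-3.3, 1.5, 6.8]
grip_width: -0.0
```

Run:
```python
from h import *
print(monitor.observe()['force'])
im,d=grab_frame('scene'); a=np.load('pics/scene0.npz')['im']
c=lambda i:cv2.resize(i[195:270,225:390],None,fx=4,fy=4,interpolation=cv2.INTER_CUBIC)
save('f1.png',cv2.resize(np.vstack([c(a),c(im)]),(660,600)))
for i in(a,im): print((i[228:245,326:350].min(2)>130).sum())
```

```text
[-3.31585897  1.48784592  6.7609316 ]
43
28
```

View pics/f1.png

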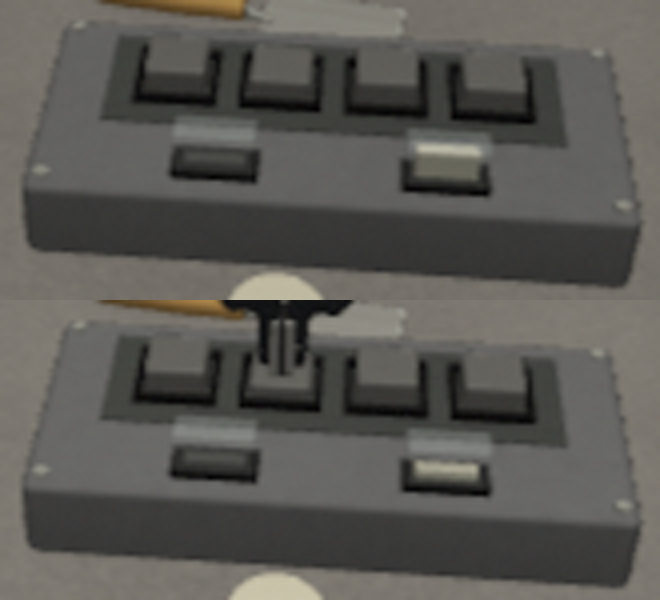

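The lower crop shows the white flag dropped in its window (now at (447,470), before at (447,160)), and the start flag is unchanged. I'll lift off and check.

>>> {"method": "servo_tool", "body": {
  "increments": [0,0,-3,0,0,0,-1,0,0,-4,0,0,0,-1,0,0,-6,0,0,0,-1,0,0,-25,0,0,0,-1,0,0,-35,0,0,0,-1,0,0,-35,0,0,0,-1,0,0,-35,0,0,0,-1,0,0,-20,0,0,0,-1]
}}

```text
time_s: 8.87
tcp_pos: [0.5363, 0.0441, 0.2304]
ee_rot: [[-0.98, 0.197, 0.004], [0.197, 0.98, 0.001], [-0.004, 0.002, -1.0]]
force: [0.5, -0.3, -0.1]
grip_width: -0.0003
```

>>> {"method": "servo_tool", "body": {
  "increments": [0,0,0,0,0,0,-1,0,0,0,0,0,0,-1,0,0,0,0,0,0,-1,0,0,0,0,0,0,-1,0,0,0,0,0,0,-1,0,0,0,0,0,0,-1,0,0,0,0,0,0,-1,0,0,0,0,0,0,-1]
}}

```text
time_s: 9.53
tcp_pos: [0.5355, 0.0442, 0.2258]
ee_rot: [[-0.98, 0.197, -0.001], [0.197, 0.98, -0.0], [0.0, -0.0, -1.0]]
force: [-0.0, 0.3, -0.5]
grip_width: -0.0001
```

Run:
```python
from h import *
s=monitor.observe(); print(s['force'],s['time_s'],s['tcp_pos'])
im,d=grab_frame('wrist'); P=pts('wrist',d,s); z=P[...,2]
k,l,st,_=cv2.connectedComponentsWithStats(((d>0)&(z>.0605)&(z<.08)).astype(np.uint8))
for i in range(1,k):
    if st[i,4]>100: print(np.median(P[l==i],0).round(4))
save('w2.png',im)
im2,d2=grab_frame('scene'); a=np.load('pics/scene0.npz')['im']
c=lambda i:cv2.resize(i[170:310,170:450],(700,300),interpolation=cv2.INTER_CUBIC)
save('f2.png',np.vstack([c(a),c(im2)]))
```

```text
[-0.04858604  0.2808178  -0.45839439] 9.5333 [0.53554673 0.04423566 0.22579019]
[0.5605 0.2892 0.0728]
[ 0.4762 -0.1936  0.0694]
[ 0.5228 -0.0115  0.0711]
[0.534  0.0447 0.0712]
[0.5453 0.1001 0.0712]
[0.5568 0.1555 0.0712]
[ 0.5936 -0.007   0.077 ]
[0.6199 0.1163 0.077 ]
[0.7157 0.0083 0.0616]
```

View pics/f2.png

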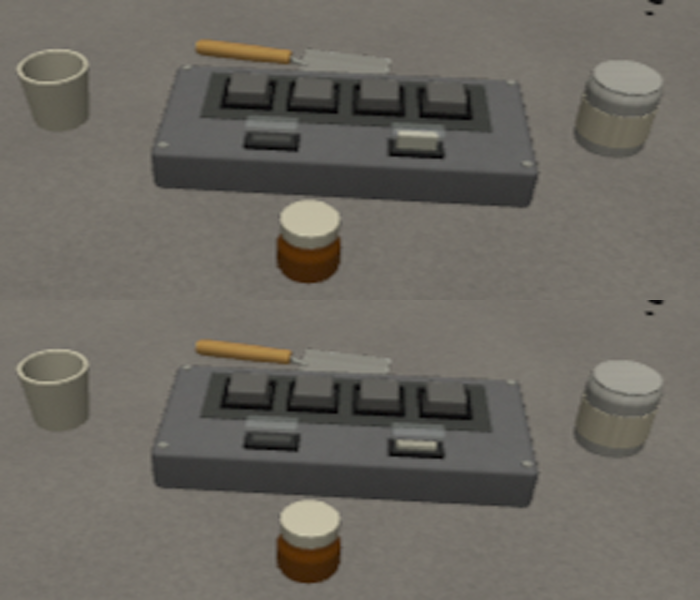

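The flag is down at (416,445), all four caps are level at 0.071, the bystanders have not moved, and the arm is clear.

```bash
python3 -c "
from h import *
print(ctrl.finish_job())"
```

```text
the job is handed in; nothing more can be done
None
```

The latched key has been released and has come up, and the job is handed in, at about 9.6 s on the robot's clock. It was the second key from the right (-y) end.

- **Feeling:** The first key from the -y end gave softly, about 1.5 mm at 3.4 N, so it was free. The second key sat 3 mm lower and was hard, 4.4 N with almost no give. I did not tap the other two keys: only one key can be latched, and the depth images showed both at free height.
- **Press:** I pushed the latched key about 3 mm further, to 6.8 N, until the white flag dropped, then let it up.
- **Last checks:** All four caps measured level, at 71 mm above the bench (nominal free height 70 mm). The white flag is down and the start flag is at rest. The bystanders show no movement in the before and after pictures. The arm is about 15 cm clear of the console with no contact force.

No check failed or disagreed. The hand-in itself reports no verdict.

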